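Angle the profile bar past the post into its bay

ROBOT

A 6-joint arm with a two-finger parallel gripper is mounted at the origin on a cart in front of the work surface, level with it; the furniture and walls round the work are solid. World frame = base frame: x ahead of the robot, y to its left, z up, the work surface at z = 0. Lengths are in mm, angles in rad, forces in N, time in s.
With the tool pointing down it reaches from about 300 to 850 mm from the base axis. Payload 5.4 kg.
Tool frame: the origin (TCP) lies midway between the tips of the shut fingers; the grasp point (between the pads) lies 19 mm behind it (env.tcp_to_grasp is the distance from the TCP to the grasp point, in mm); z points along the fingers, y is the line along which they close (so a half turn about z gives the same grasp; the last joint's range is limited). The gripper opens to 85 mm and grips with 20 to 120 N. Pads are 22 mm wide; open, the fingers measure 114 mm over their backs; the gripper's body (76 mm by 85 mm) begins 54 mm behind the grasp point. The pads swing forward as they close: fully open they stand 13 mm farther back than shut.
Start: joints at [-1.501, 0.158, 1.597, -0, 1.386, -0.21], TCP at [158.77, -552.628, 231.299] pointing down, gripper open.
Joint ranges: [-2.91, 2.91], [-0.94, 2.29], [0.18, 2.7], [-1.29, 4.43], [0.17, 2.64], [-3, 3]. Speed limits (rad/s): [2.57, 2.57, 3.14, 3.14, 3.14, 3.14].

INTERFACE

Orientations are given as a unit quaternion [w, x, y, z].
In Python, from workcell import env, cams gives the robot as it stands.
- The arm moves only by the tool arm_command, never from a script. Its argument "deltas" is a list of rows, each an object of numbers: "claw": the finger opening in cm, from 0 to 8.54; "dx", "dy", "dz": the shift along the tool's x, y, z in cm; "twist": the turn about the tool's z in degrees. In form: [{"claw": .., "dx": .., "dy": .., "dz": .., "twist": ..}, ...]. A call has 1 to 12 rows; each row is the pose to reach, as a shift and turn from the pose commanded when the call began, along the tool's axes at that moment; what a row does not reach only later rows make up. A row lasts 1/8 s, in which the tool goes at most 62.5 mm and 10.7 degrees, less where a joint would pass 70% of its speed; a pose out of reach is approached as far as the arm can. A call with a gripper value outside its range is refused whole. The fingers move at their own pace and stop on an object; "force" is the grip in N (left out, the last holds). Time passes only in rows, so rows that repeat a pose let the fingers close. It gives the time, the measured TCP pose, the force, the opening and the grip force at its end, in the units of the state.
- env.state(): the state, without advancing time (a new reading comes with each control period).
- cams.read_camera(name): name is "scene" or "top" or "wrist"; returns (picture, depth): 420x560x3 uint8, red, green, blue; 420x560 float32, mm along the optical axis (not along the pixel's ray), 0 where there is no reading.
- cams.camera_info(name): a dict with "fov_y" (degrees; the focal length in pixels is half the picture's height over the tangent of half this angle, whatever the lens; pixels are square), "cx", "cy" (the principal point, pixels), "view" (4x4, takes a point from world to camera coordinates). Camera axes: x right, y up, looking along -z (the intrinsics and any distortion apply to the point x, -y, -z); pixel columns grow to the right and rows downward; lengths in mm; the calibration is good to about 2 mm. The wrist camera is an equidistant fisheye: a pixel r from the principal point sees the ray r / f radians off the axis. A picture is of the moment at which its call begins: read the wrist's pose just before it. camera_info takes no time and is no camera call; for the wrist camera it gives the pose at the moment of the call.
- env.sign_off(): hands the job in; it is judged then, once.
The state is a dict: "time_s": time; "q": joint angles; "joint_vel": joint speeds; "joint_efforts": joint torques, N m; "position": TCP position; "orientation": TCP orientation; "ft_force": force on the tool from outside, world axes, zero at the start; "moment": the same for the moment, N m; "width": finger opening in mm; "finger_force": force on a finger pad.
Only numpy, scipy, OpenCV 4.12 (cv2) and the standard library are available. Lean on these libraries where they do the work, as an engineer would, in place of code of your own. Each camera call takes 0.05 s, during which the arm holds its last target. There are 200 camera calls.

TASK

Put the aluminium bar away in its white three-sided bay by pushing it with the fingertips only; never grip or lift it. A post stands in the mouth of the bay, so push the bar's left end in first on the right-hand side of the post, slide the bar leftwards so that this end passes behind the post, then push the right end in, until the whole bar lies snug along the back rail. Leave all the other things standing where they are.

Things in the scene. Friction and masses are not known exactly. Their poses are not given: they have to be found in the camera images.
- bar: Straight slotted aluminium profile with thin black end caps, 200 mm long, 22 x 22 mm in section, about 0.2 kg, lying loose on the worktop in front of the bay, its left end nearer than the post and mostly to the right of it. Origin at the centre of its underside; its y axis runs along its length (+y towards its left end as seen from the robot), its x axis is square to it (+x away from the robot), z up.
- bar_left (a point): Centre of the bar's left end face (left as seen from the robot), 11 mm above the worktop when the bar lies flat.
- bar_right (a point): Centre of the bar's right end face, 11 mm above the worktop when the bar lies flat.
- bay: White bay fixed to the worktop: three plastic rails 12 mm thick and 22 mm high in a U, open towards the robot, no floor (the bar slides on the worktop). Origin on the worktop on the inner face of the back rail; x points into the depth (away from the robot), y to the left along the back rail. The inside runs from y = -140 mm (right rail) to y = +160 mm (left rail); the back rail's inner face is x = 0 and the side rails reach out to x = -65 mm.
- post (a point): Mid-height of the fixed upright steel post that stands in the bay's mouth: 15 mm in diameter, 50 mm high, its axis at x = -80 mm, y = +27.5 mm in the bay's frame. The opening between the post and the right rail is 160 mm, less than the bar's length; the passage behind the post to the back rail is 72 mm.
- weight_0: Bystander: steel calibration weight with a knob, 38 mm wide, 56 mm high. Origin under its centre.
- weight_1: Bystander: steel calibration weight with a knob, 30 mm wide, 46 mm high. Origin under its centre.
- vial_sa: Bystander: clear screw-cap vial, 25 mm wide, 56 mm high, behind the bay. Origin under its centre.
- vial_scxx: Bystander: clear screw-cap vial, 25 mm wide, 56 mm high, behind the bay. Origin under its centre.
- timer: Bystander: white timer on its stand, 36 x 64 x 58 mm high, to the right of the bay. Origin under its centre.
- pen_blue: Bystander: pen lying down, 140 mm long, 10 mm thick, to the left of the bay. Origin under its centre.
Mind the look-alikes: they are no part of the job. What is shaped like the bar but turquoise is not meant.

How it is judged (in metres and radians):
On the way:
1. the bar's left end is behind the post, in the bay, while its right end still sticks out (x of bar_left in the frame of bay above -0.062 m and y of bar_left in the frame of bay above 0.03 m and x of bar_right in the frame of bay below -0.05 m), for 0.1 s.
At the end, for the whole second after the job is handed in: The bar lies flat and at rest inside the bay, between its side rails and behind the post, along the back rail with less than 10 mm of gap at either end (x of bar_left in the frame of bay between -0.021 and 0 m and x of bar_right in the frame of bay between -0.021 and 0 m and y of bar_left in the frame of bay below 0.163 m and y of bar_right in the frame of bay above -0.143 m and height (world z) of each of bar_left, bar_right below 0.016 m and angle between bar's own z axis and vertical below 0.1 rad and linear speed of bar below 0.01 m/s); the robot touches nothing.
It fails at once if the bar is lifted (either end 8 mm or more) or rolled over (height (world z) of any of bar_left, bar_right above 0.019 m or angle between bar's own z axis and vertical above 0.25 rad).
It fails at once if a bystander is moved more than 15 mm or knocked over (distance of any of weight_0, weight_1, vial_sa, vial_scxx, timer, pen_blue from where it was at the start of the episode above 0.015 m or angle between any of weight_0, weight_1, vial_sa, vial_scxx, timer, pen_blue's own z axis and vertical above 0.4 rad).
It also fails if it takes over 67 s, if anything falls off the work surface, if the arm or the gripper's body presses on something with over 40 N, if the wrist force passes 120 N, or if a joint passes its speed limit or range.

## Working session

There is one attempt and no reset: what is moved stays moved. The work goes in short steps, Python scripts to look and compute and a tool call to move; the robot and the scene stay as the last step left them, time stands still between calls to the robot, and variables do not carry over. Pictures are saved under pics/ and viewed, at most 10 in all, crops included, and the job is handed in when it is done.

Besides the shell and the picture viewer there is one more tool, called after ">>>" by a JSON object that holds its "method" and its "body". arm_command: Moves the arm, as the interface text tells. Its arguments: {"type":"object","properties":{"deltas":{"type":"array"},"force":{"type":"number"}},"required":["deltas"]}

```bash
mkdir -p pics
cat > h.py <<'E'
import numpy as np, cv2
from workcell import env, cams
def snap(name,fn=None):
    info=cams.camera_info(name); p,d=cams.read_camera(name)
    if fn: cv2.imwrite('pics/'+fn,p[:,:,::-1])
    return p,d,info
def ray(info,u,v,z,shape=(420,560)):
    f=shape[0]/2/np.tan(np.radians(info['fov_y'])/2)
    u=np.atleast_1d(u).astype(float);v=np.atleast_1d(v).astype(float)
    c=np.stack([(u-info['cx'])/f,-(v-info['cy'])/f,-np.ones_like(u)],1)
    V=np.array(info['view']);R=V[:3,:3];o=-R.T@V[:3,3]
    w=c@R
    t=(z-o[2])/w[:,2]
    return o+w*t[:,None]
E
python3 - <<'E'
from h import *
for n in('top','scene'):
    p,d,i=snap(n,n+'0.png'); print(n,i['fov_y'],i['cx'],i['cy'],np.round(i['view'],3).tolist(),{k:v for k,v in i.items() if k not in('view',)})
print(env.state())
E
```

```text
top 53.20715275344728 281.0051049040519 205.09286010106806 [[0.195, -0.981, 0.003, -315.663], [0.947, 0.189, 0.259, -544.96], [-0.255, -0.048, 0.966, -1031.707], [0.0, 0.0, 0.0, 1.0]] {'fov_y': 53.20715275344728, 'cx': 281.0051049040519, 'cy': 205.09286010106806}
scene 47.19323184897079 265.7206318341274 206.22240380144217 [[-0.755, -0.656, -0.01, 311.653], [0.353, -0.419, 0.837, -352.705], [-0.553, 0.628, 0.547, -879.097], [0.0, 0.0, 0.0, 1.0]] {'fov_y': 47.19323184897079, 'cx': 265.7206318341274, 'cy': 206.22240380144217}
{'time_s': 0.1, 'q': array([-1.50109519e+00,  1.58994310e-01,  1.59811953e+00,  1.65869587e-05,
        1.38620336e+00, -2.10093304e-01]), 'joint_vel': array([-1.75327896e-03, -2.23642551e-03,  2.88821910e-05,  1.05074496e-03,
       -3.40580934e-04, -2.06775141e-03]), 'joint_efforts': array([-1.73895774e-04, -3.96992218e+01, -3.32336676e+01, -2.10809708e-04,
        4.20713826e-03, -2.58095710e-06]), 'position': array([ 158.74028686, -552.08592715,  230.40408365]), 'orientation': array([-8.59578261e-04,  9.90230179e-01,  1.39439772e-01,  6.86097219e-05]), 'ft_force': array([-0.3584577 , -0.19368569,  1.15143871]), 'moment': array([-0.00166642, -0.00388034, -0.01647592]), 'finger_force': 0.0, 'width': 85.27570520016569}
```

View pics/top0.png

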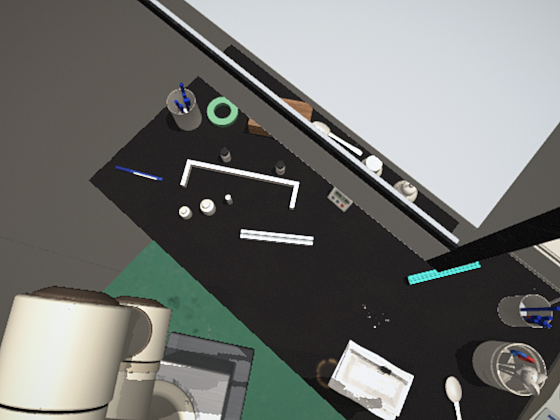

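View pics/scene0.png

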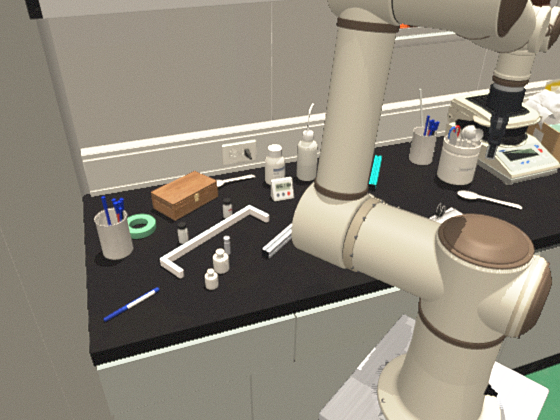

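Top view: the bar is at (277,237), the bay back rail runs (190,163)–(297,184), the post is at (228,199), and the weights are at (207,207) and (185,213). Things that could be taken for the bar are the silver profile (277,237), the turquoise bar (443,273) and the white back rail (243,173). By the description I choose (277,237).

```bash
cat >> h.py <<'E'
def blobs(p,roi,thr=110):
    u0,v0,u1,v1=roi; m=np.zeros(p.shape[:2],np.uint8)
    m[v0:v1,u0:u1]=(p[v0:v1,u0:u1].min(2)>thr)*255
    cs,_=cv2.findContours(m,cv2.RETR_EXTERNAL,cv2.CHAIN_APPROX_NONE)
    return sorted([c for c in cs if cv2.contourArea(c)>8],key=cv2.contourArea,reverse=True)
E
python3 - <<'E'
from h import *
p,d,i=snap('top')
c=p[150:260,165:345]; cv2.imwrite('pics/crop0.png',cv2.resize(c[:,:,::-1],None,fx=4.4,fy=4.4,interpolation=cv2.INTER_CUBIC))
for c in blobs(p,(110,140,345,260)):
    r=cv2.minAreaRect(c); b=cv2.boxPoints(r)
    print(cv2.contourArea(c),np.round(b).tolist()); print(ray(i,b[:,0],b[:,1],22).round(0)[:,:2].tolist(), 'depthz', d[int(r[0][1]),int(r[0][0])])
E
```

```text
630.0 [[180.0, 185.0], [185.0, 158.0], [299.0, 181.0], [294.0, 208.0]]
[[612.0, 88.0], [692.0, 94.0], [687.0, -238.0], [609.0, -237.0]] depthz 1195.5802
571.5 [[240.0, 238.0], [241.0, 229.0], [313.0, 236.0], [312.0, 246.0]]
[[497.0, -109.0], [523.0, -106.0], [542.0, -303.0], [515.0, -305.0]] depthz 1136.3004
149.5 [[200.0, 199.0], [214.0, 199.0], [214.0, 213.0], [200.0, 213.0]]
[[583.0, 23.0], [590.0, -15.0], [551.0, -25.0], [544.0, 13.0]] depthz 1120.7136
140.0 [[326.0, 197.0], [334.0, 186.0], [352.0, 200.0], [343.0, 211.0]]
[[657.0, -319.0], [692.0, -337.0], [661.0, -390.0], [627.0, -372.0]] depthz 1155.603
89.5 [[179.0, 206.0], [190.0, 206.0], [190.0, 217.0], [179.0, 217.0]]
[[552.0, 74.0], [558.0, 45.0], [528.0, 37.0], [522.0, 66.0]] depthz 1125.2688
77.5 [[326.0, 140.0], [329.0, 136.0], [347.0, 151.0], [344.0, 154.0]]
[[825.0, -290.0], [838.0, -297.0], [804.0, -354.0], [791.0, -347.0]] depthz 495.98734
35.0 [[133.0, 173.0], [133.0, 171.0], [156.0, 177.0], [156.0, 180.0]]
[[619.0, 226.0], [626.0, 227.0], [620.0, 158.0], [613.0, 158.0]] depthz 1187.5383
23.5 [[224.0, 197.0], [228.0, 193.0], [233.0, 198.0], [229.0, 202.0]]
[[601.0, -41.0], [615.0, -50.0], [604.0, -65.0], [591.0, -56.0]] depthz 1132.7802
16.0 [[337.0, 140.0], [339.0, 137.0], [346.0, 142.0], [344.0, 145.0]]
[[830.0, -321.0], [841.0, -325.0], [830.0, -347.0], [820.0, -343.0]] depthz 1220.9095
8.5 [[223.0, 157.0], [229.0, 153.0], [230.0, 154.0], [225.0, 159.0]]
[[716.0, -11.0], [733.0, -24.0], [728.0, -30.0], [711.0, -17.0]] depthz 1165.6522
```

View pics/crop0.png

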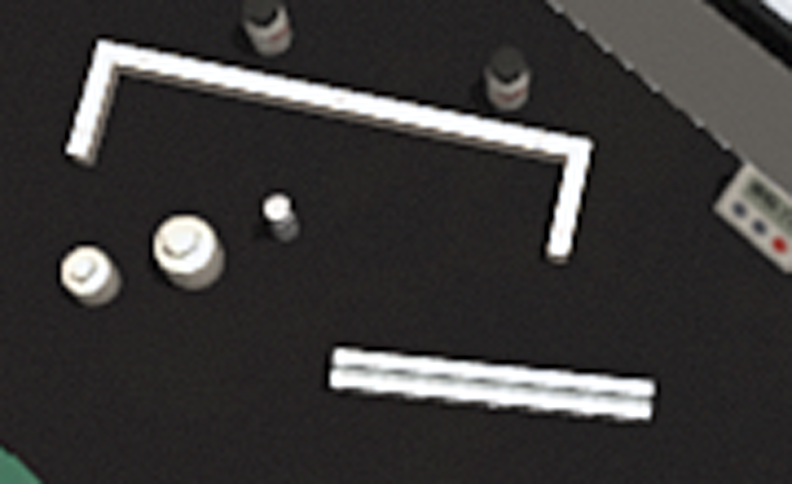

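The crop confirms the slotted bar with black caps: left end at crop (332,368), right end at (653,400). The back rail's outer corners are (98,40) and (592,142), and the post top is at (277,205).

Run:
```python
from h import *
i=cams.camera_info('top')
P=lambda x,y,z:ray(i,165+x/4.4,150+y/4.4,z)[0]
A=P(98,40,22);B=P(592,142,22)
e=(A-B)/np.linalg.norm(A-B); print('len',np.linalg.norm(A-B),'want 324',A,B)
ex=np.array([e[1],-e[0],0]); print('yaw',np.degrees(np.arctan2(ex[1],ex[0])))
O=B+e*152*np.linalg.norm(A-B)/324-12*ex; O[2]=0; print('O',O,'e',e)
bay=lambda Q:((Q-O)@ex,(Q-O)@e)
print('inner corners',[bay(P(x,y,22)) for x,y in((115,66),(572,160))])
print('rail ends',[bay(P(x,y,22)) for x,y in((66,152),(94,156),(546,252),(572,258))])
print('post',P(277,205,50),bay(P(277,205,50)),'want -80 27.5')
for n,x,y,z in(('barL',332,368,22),('barR',653,400,22),('w0',185,240,50),('w1',85,268,40)): print(n,P(x,y,z),np.round(bay(P(x,y,z))))
p,d,_=snap('top')
f=210/np.tan(np.radians(i['fov_y']/2))
V=np.array(i['view'])
for n,u,v in(('post',228,197),('bar',277,238),('table',270,215),('rail',240,171)):
    Z=d[v,u]; c=np.array([(u-i['cx'])/f*Z,-(v-i['cy'])/f*Z,-Z]); print(n,V[:3,:3].T@(c-V[:3,3]))
```

```text
len 325.4203673319542 want 324 [690.00516922  86.67462666  22.        ] [ 684.40726646 -238.69758936   22.        ]
yaw -0.9856544190271598
O [675.03521866 -85.8474089    0.        ] e [0.01720207 0.99985203 0.        ]
inner corners [(np.float64(-2.8851776687144053), np.float64(157.29668207515164)), (np.float64(-2.453663510255663), np.float64(-142.67313445190493))]
rail ends [(np.float64(-65.5001515709516), np.float64(172.23359683757565)), (np.float64(-64.29433225439058), np.float64(154.16423098422197)), (np.float64(-65.00139386996564), np.float64(-139.03662827073123)), (np.float64(-65.34381786328758), np.float64(-155.7278799977143))]
post [597.29813506 -56.87259143  50.        ] (np.float64(-78.22400785403048), np.float64(27.633291689191203)) want -80 27.5
barL [ 509.44237344 -108.62835899   22.        ] [-165.  -26.]
barR [ 528.4046946  -305.86378826   22.        ] [-143. -223.]
w0 [564.61530379  -6.82809508  50.        ] [-112.   77.]
w1 [537.60613519  51.37380389  40.        ] [-140.  135.]
post [596.38458207 -57.12448153  49.29040419]
bar [ 517.43369615 -207.92496383   19.74930443]
table [ 580.01992178 -175.35614235    4.52010185]
rail [683.75739245 -68.28974204  23.87471966]
```

>>> {"method": "arm_command", "body": {"deltas": [{"claw":0,"dx":42,"dy":-32.2,"dz":10,"twist":17},{"claw":0,"dx":42,"dy":-32.2,"dz":10,"twist":17},{"claw":0,"dx":42,"dy":-32.2,"dz":10,"twist":17},{"claw":0,"dx":42,"dy":-32.2,"dz":10,"twist":17},{"claw":0,"dx":42,"dy":-32.2,"dz":10,"twist":17},{"claw":0,"dx":42,"dy":-32.2,"dz":10,"twist":17},{"claw":0,"dx":42,"dy":-32.2,"dz":10,"twist":17},{"claw":0,"dx":42,"dy":-32.2,"dz":10,"twist":17},{"claw":0,"dx":42,"dy":-32.2,"dz":10,"twist":17},{"claw":0,"dx":42,"dy":-32.2,"dz":10,"twist":17},{"claw":0,"dx":42,"dy":-32.2,"dz":10,"twist":17},{"claw":0,"dx":42,"dy":-32.2,"dz":10,"twist":17}]}}

```text
time_s: 1.7
position: [473.2, -128.1, 131.6]
orientation: [0.0, 1.0, -0.009, 0.0]
ft_force: [-0.5, 0.1, 0.2]
width: 0.0
finger_force: 0.0
```

```bash
cat >> h.py <<'E'
O=np.array([674.3,-86.,0]); yb=np.radians(-1.0)
ex=np.array([np.cos(yb),np.sin(yb),0]); ey=np.array([-ex[1],ex[0],0])
tobay=lambda Q:np.stack([(Q-O)@ex,(Q-O)@ey],-1)
def bar(fn=None,cam='top',thr=110):
    """bar ends in the bay frame from the bright top face (z=22), rail pixels cut away"""
    p,d,i=snap(cam,fn)
    v,u=np.nonzero(p.min(2)>thr); W=tobay(ray(i,u,v,22))
    m=np.zeros(p.shape[:2],np.uint8)
    ok=(W[:,0]>-215)&(W[:,0]<-3.5)&(W[:,1]>-290)&(W[:,1]<156)
    ok&=~((abs(W[:,1]+146)<10)&(W[:,0]>-70))
    m[v[ok],u[ok]]=255
    cs,_=cv2.findContours(m,cv2.RETR_EXTERNAL,cv2.CHAIN_APPROX_NONE)
    for c in sorted(cs,key=cv2.contourArea,reverse=True)[:3]:
        b=cv2.boxPoints(cv2.minAreaRect(c)); w=tobay(ray(i,b[:,0],b[:,1],22))
        if np.linalg.norm(w[0]-w[1])>np.linalg.norm(w[1]-w[2]): w=np.roll(w,-1,0)
        a,q=(w[0]+w[1])/2,(w[2]+w[3])/2
        if a[1]<q[1]:a,q=q,a
        L=np.linalg.norm(a-q); 
        if L>60: print('L',a.round(1),'R',q.round(1),'len %.0f wid %.0f tilt %.1f'%(L,np.linalg.norm(w[0]-w[1]),np.degrees(np.arctan2(a[0]-q[0],a[1]-q[1]))))
    s=env.state(); print('tcp bay',tobay(s['position']).round(1),'z',s['position'][2].round(1),'F',s['ft_force'].round(1),'t',s['time_s'],
      'toolx-in-bay',np.degrees(2*np.arctan2(s['orientation'][2],s['orientation'][1])-yb).round(1))
E
python3 -c "
from h import *
bar('top1.png')
bar('scene1.png','scene')"
```

```text
L [-43.9 132.8] R [-145.4  -43. ] len 203 wid 141 tilt 30.0
L [-159.3  -67.2] R [-141.9 -220.7] len 155 wid 26 tilt -6.5
tcp bay [-200.3  -45.7] z 131.6 F [-0.  -1.6 -0.1] t 1.75 toolx-in-bay -0.1
L [-221.6 -120.2] R [-148.9 -289.8] len 185 wid 126 tilt -23.2
L [-158.7  156.8] R [-61.6  -4.3] len 188 wid 57 tilt -31.1
L [ 13.2 146. ] R [ -50.3 -156.4] len 309 wid 89 tilt 11.9
tcp bay [-200.3  -45.6] z 131.6 F [ 0.4 -0.6 -0. ] t 1.8 toolx-in-bay -0.1
```

View pics/top1.png

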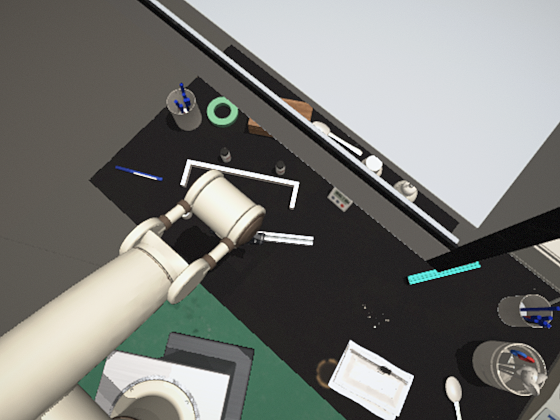

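>>> {"method": "arm_command", "body": {"deltas": [{"claw":0,"dz":5},{"claw":0,"dz":10},{"claw":0,"dz":12.4},{"claw":0,"dz":12.4,"dx":0.8},{"claw":0,"dz":12.4,"dx":1.6},{"claw":0,"dz":12.4,"dx":2.4},{"claw":0,"dz":12.4,"dx":3.2},{"claw":0,"dz":12.4,"dx":4},{"claw":0,"dz":12.4,"dx":4.8},{"claw":0,"dz":12.4,"dx":5.6},{"claw":0,"dz":12.4,"dx":6.4},{"claw":0,"dz":12.4,"dx":7}]}}

```text
validation failed for argument at $.de...
```

```bash
sed -i 's/if L>60:/if L>50 and np.linalg.norm(w[0]-w[1])<40:/' h.py; python3 -c "
from h import *
bar()"
```

```text
L [-159.3  -66.9] R [-141.9 -220.7] len 155 wid 26 tilt -6.5
L [  -3.9 -240.9] R [ -34.4 -291.1] len 59 wid 19 tilt 31.4
tcp bay [-200.2  -45.5] z 131.5 F [-1.1  0.8 -0.5] t 1.85 toolx-in-bay -0.1
```

>>> {"method": "arm_command", "body": {"deltas": [{"claw":0,"dx":0,"dy":0,"dz":5,"twist":0},{"claw":0,"dx":0,"dy":0,"dz":10,"twist":0},{"claw":0,"dx":0,"dy":0,"dz":12.4,"twist":0},{"claw":0,"dx":0.8,"dy":0,"dz":12.4,"twist":0},{"claw":0,"dx":1.6,"dy":0,"dz":12.4,"twist":0},{"claw":0,"dx":2.4,"dy":0,"dz":12.4,"twist":0},{"claw":0,"dx":3.2,"dy":0,"dz":12.4,"twist":0},{"claw":0,"dx":4,"dy":0,"dz":12.4,"twist":0},{"claw":0,"dx":4.8,"dy":0,"dz":12.4,"twist":0},{"claw":0,"dx":5.6,"dy":0,"dz":12.4,"twist":0},{"claw":0,"dx":6.4,"dy":0,"dz":12.4,"twist":0},{"claw":0,"dx":7,"dy":0,"dz":12.4,"twist":0}]}}

```text
time_s: 3.35
position: [544.0, -128.4, 7.2]
orientation: [0.0, 1.0, -0.008, 0.0]
ft_force: [-1.0, 0.4, -0.3]
width: -0.0
finger_force: 0.4
```

```bash
python3 -c "
from h import *
bar()"
```

```text
L [-116.6  -88.1] R [-159.7 -216.4] len 135 wid 26 tilt 18.6
tcp bay [-128.8  -44.7] z 7.4 F [-0.7  0.4 -0. ] t 3.4 toolx-in-bay 0.0
```

>>> {"method": "arm_command", "body": {"deltas": [{"claw":0,"dx":-2,"dy":0,"dz":0,"twist":0},{"claw":0,"dx":-3.6,"dy":2,"dz":0,"twist":0},{"claw":0,"dx":-3.6,"dy":6.5,"dz":0,"twist":9},{"claw":0,"dx":-3.4,"dy":6.5,"dz":0,"twist":18.6},{"claw":0,"dx":-3.4,"dy":6.5,"dz":0,"twist":18.6},{"claw":0,"dx":-2.4,"dy":6.8,"dz":0,"twist":18.6},{"claw":0,"dx":-1.7,"dy":7.1,"dz":0,"twist":18.6},{"claw":0,"dx":-1.0,"dy":7.3,"dz":0,"twist":18.6},{"claw":0,"dx":-0.4,"dy":7.5,"dz":0,"twist":18.6},{"claw":0,"dx":0.2,"dy":7.7,"dz":0,"twist":18.6},{"claw":0,"dx":0.8,"dy":7.9,"dz":0,"twist":18.6},{"claw":0,"dx":0.8,"dy":7.9,"dz":0,"twist":18.6}]}}

```text
time_s: 4.9
position: [551.0, -207.9, 7.5]
orientation: [0.0, 0.985, -0.17, 0.001]
ft_force: [0.3, 0.5, -0.5]
width: -0.2
finger_force: 0.0
```

```bash
python3 -c "
from h import *
bar('top2.png')"
```

```text
L [-110.7 -166.7] R [-130.9 -226.5] len 63 wid 24 tilt 18.7
tcp bay [-121.5 -123.9] z 7.4 F [1.3 0.2 0.3] t 4.95 toolx-in-bay -18.6
```

>>> {"method": "arm_command", "body": {"deltas": [{"claw":0,"dx":-2,"dy":0,"dz":0,"twist":0},{"claw":0,"dx":-2,"dy":6.2,"dz":0,"twist":0},{"claw":0,"dx":-2,"dy":13.1,"dz":0,"twist":0},{"claw":0,"dx":-1,"dy":13.1,"dz":0,"twist":0},{"claw":0,"dx":2.4,"dy":13.1,"dz":0,"twist":0},{"claw":0,"dx":2.4,"dy":13.1,"dz":0,"twist":0},{"claw":0,"dx":2.4,"dy":12,"dz":0,"twist":0},{"claw":0,"dx":2.4,"dy":11,"dz":0,"twist":0},{"claw":0,"dx":2.4,"dy":10,"dz":0,"twist":0},{"claw":0,"dx":2.4,"dy":9,"dz":0,"twist":0},{"claw":0,"dx":2.4,"dy":8,"dz":0,"twist":0},{"claw":0,"dx":2.4,"dy":8,"dz":0,"twist":0}]}}

```text
time_s: 6.45
position: [546.2, -289.9, 7.3]
orientation: [-0.0, 0.986, -0.169, -0.0]
ft_force: [-0.1, 0.3, 0.8]
width: -0.3
finger_force: 0.0
```

```bash
python3 -c "
from h import *
bar('top3.png')"
```

```text
tcp bay [-124.5 -206.7] z 7.4 F [-0.4 -1.1  0.1] t 6.5 toolx-in-bay -18.5
```

View pics/top3.png

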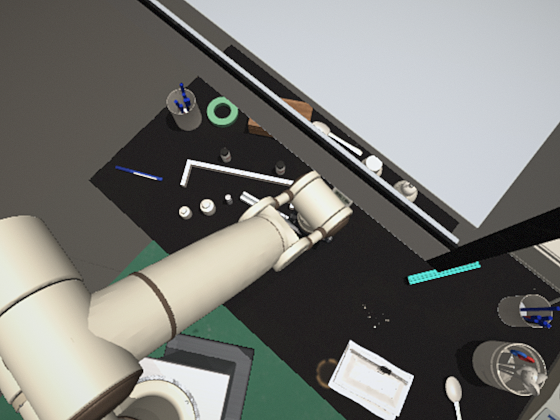

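The left part of the bar shows at (242,194)–(290,213), inside the mouth and right of the post at (229,198). The arm hides the rest, so I'll measure with a neutral-white mask.

Run:
```python
from h import *
p=cv2.imread('pics/top3.png')[:,:,::-1]; i=cams.camera_info('top')
print(p[203,265],p[210,283],p[250,250])
m=np.zeros(p.shape[:2],np.uint8); s=np.s_[190:216,236:292]
m[s]=((p.min(2)>110)&(p.max(2).astype(int)-p.min(2)<16))[s]*255
for c in cv2.findContours(m,0,1)[0]:
    if cv2.contourArea(c)>8:
        b=cv2.boxPoints(cv2.minAreaRect(c)); print(cv2.contourArea(c),b.round().tolist(),tobay(ray(i,b[:,0],b[:,1],22)).round().tolist())
```

```text
[240 236 222] [35 33 32] [224 218 194]
9.5 [[277.0, 213.0], [278.0, 211.0], [286.0, 215.0], [285.0, 217.0]] [[-87.0, -110.0], [-81.0, -111.0], [-87.0, -135.0], [-94.0, -134.0]]
190.0 [[238.0, 195.0], [250.0, 186.0], [264.0, 205.0], [252.0, 214.0]] [[-61.0, 7.0], [-28.0, -21.0], [-73.0, -71.0], [-105.0, -43.0]]
```

Run:
```python
from h import *
p=cv2.imread('pics/top3.png')[175:245,215:325]; cv2.imwrite('pics/crop3.png',cv2.resize(p,None,fx=7,fy=7,interpolation=cv2.INTER_CUBIC))
```

```text
(no output)
```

View pics/crop3.png

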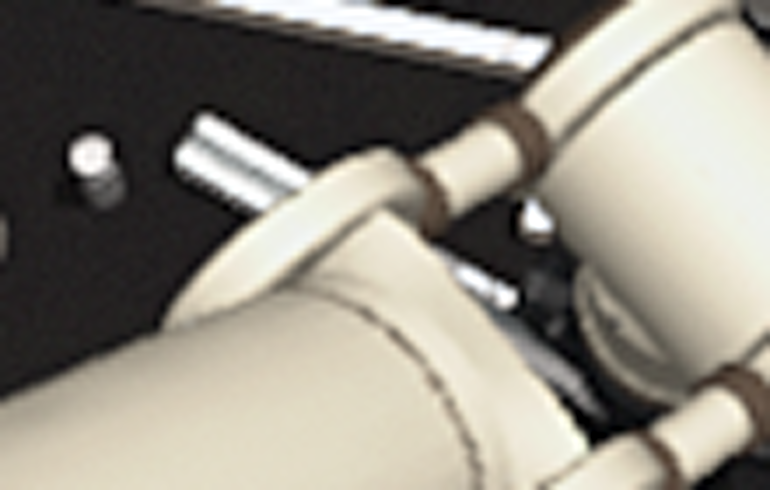

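Left end corners are at crop (203,115) and (177,158); the bar's far edge runs to about (515,290).

```bash
cat >> h.py <<'E'
def edge(pts,u0,v0,k,z=22):
    i=cams.camera_info('top'); a=np.array(pts,float); return tobay(ray(i,u0+a[:,0]/k,v0+a[:,1]/k,z))
E
python3 - <<'E'
from h import *
w=edge([(203,115),(177,158),(515,290)],215,175,7); print(w, (w[0]+w[1])/2)
d=w[0]-w[2]; print(np.degrees(np.arctan2(d[0],d[1])))
E
```

```text
[[ -46.32365788   -6.90677902]
 [ -65.79722616   -1.0211494 ]
 [ -89.89444481 -142.86497355]] [-56.06044202  -3.96396421]
17.769196938268234
```

>>> {"method": "arm_command", "body": {"deltas": [{"claw":0,"dx":0,"dy":-1,"dz":0,"twist":0},{"claw":0,"dx":0,"dy":-2,"dz":0,"twist":0},{"claw":0,"dx":0,"dy":-3,"dz":0,"twist":0},{"claw":0,"dx":0,"dy":-4,"dz":0,"twist":0},{"claw":0,"dx":0,"dy":-4.8,"dz":0,"twist":0},{"claw":0,"dx":0,"dy":-5.6,"dz":0,"twist":0},{"claw":0,"dx":0,"dy":-6.4,"dz":0,"twist":0},{"claw":0,"dx":0,"dy":-7,"dz":0,"twist":0},{"claw":0,"dx":0,"dy":-7,"dz":0,"twist":0}]}}

```text
time_s: 7.62
position: [569.4, -224.0, 7.0]
orientation: [-0.0, 0.985, -0.17, -0.0]
ft_force: [-0.2, -0.1, 0.5]
width: -0.0
finger_force: 0.0
```

Run:
```python
from h import *
bar('top4.png')
p=cv2.imread('pics/top4.png')[155:235,190:310]; cv2.imwrite('pics/crop4.png',cv2.resize(p,None,fx=6.5,fy=6.5,interpolation=cv2.INTER_CUBIC))
```

```text
tcp bay [-102.7 -140. ] z 6.9 F [-0.2 -0.   0.4] t 7.675 toolx-in-bay -18.6
```

View pics/crop4.png

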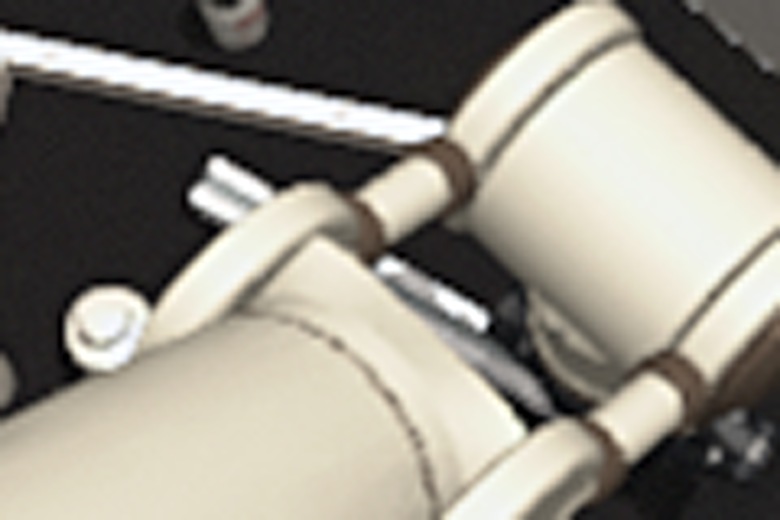

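Left end corners are at crop (217,157) and (192,197). The far edge runs to about (490,315), and weight_0 at (107,327) is untouched.

Run:
```python
from h import *
w=edge([(217,157),(192,197),(490,315)],190,155,6.5); print(w, (w[0]+w[1])/2)
d=w[0]-w[2]; print(np.degrees(np.arctan2(d[0],d[1])))
```

```text
[[-23.66422141  57.96549209]
 [-43.49059354  63.98864454]
 [-67.50655709 -72.69592368]] [-33.57740747  60.97706831]
18.548743303896888
```

>>> {"method": "arm_command", "body": {"deltas": [{"claw":0,"dx":0,"dy":-0.8,"dz":0,"twist":0},{"claw":0,"dx":0,"dy":-1.6,"dz":0,"twist":0},{"claw":0,"dx":0,"dy":-2.1,"dz":0,"twist":0},{"claw":0,"dx":0,"dy":-2.1,"dz":0,"twist":0},{"claw":0,"dx":0,"dy":0,"dz":0,"twist":0},{"claw":0,"dx":-2.8,"dy":1,"dz":0,"twist":0},{"claw":0,"dx":-3.2,"dy":0.7,"dz":0,"twist":-9},{"claw":0,"dx":-4.5,"dy":-3.8,"dz":0,"twist":-18.6},{"claw":0,"dx":-4.5,"dy":-3.8,"dz":0,"twist":-18.6},{"claw":0,"dx":-4.5,"dy":-3.8,"dz":0,"twist":-18.6}]}}

```text
time_s: 8.93
position: [539.9, -175.4, 7.6]
orientation: [0.0, 1.0, -0.009, 0.0]
ft_force: [0.3, -1.0, -0.1]
width: 0.1
finger_force: 0.0
```

Run:
```python
from h import *
bar('top5.png')
p=cv2.imread('pics/top5.png')[150:230,185:305]; cv2.imwrite('pics/crop5.png',cv2.resize(p,None,fx=6.5,fy=6.5,interpolation=cv2.INTER_CUBIC))
```

```text
L [-101.9  -28.8] R [-141.6  -89.9] len 73 wid 35 tilt 33.0
tcp bay [-132.7  -92. ] z 7.6 F [-0.4  0.2  0.4] t 8.975 toolx-in-bay -0.1
```

View pics/crop5.png

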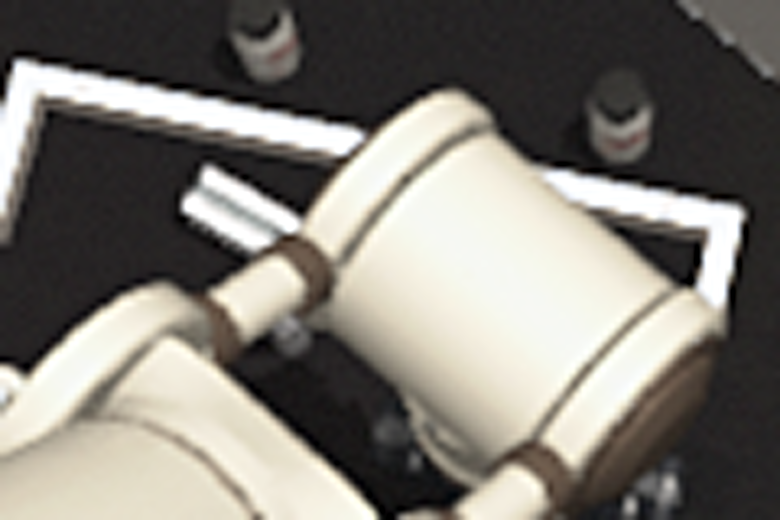

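The left end, crop (182–207, 167–206), has moved further behind the post as expected. Now I push the right end in.

>>> {"method": "arm_command", "body": {"deltas": [{"claw":0,"dx":1.2,"dy":0,"dz":0,"twist":0},{"claw":0,"dx":2.0,"dy":0,"dz":0,"twist":0},{"claw":0,"dx":2.8,"dy":0,"dz":0,"twist":0},{"claw":0,"dx":3.6,"dy":0,"dz":0,"twist":0},{"claw":0,"dx":4.4,"dy":0,"dz":0,"twist":0},{"claw":0,"dx":5.2,"dy":0,"dz":0,"twist":0},{"claw":0,"dx":5.8,"dy":0,"dz":0,"twist":0},{"claw":0,"dx":5.8,"dy":0,"dz":0,"twist":0}]}}

```text
time_s: 9.98
position: [598.3, -175.0, 7.4]
orientation: [0.0, 1.0, -0.008, 0.0]
ft_force: [-0.0, -0.4, 0.6]
width: 0.2
finger_force: 0.0
```

Run:
```python
from h import *
print(edge([(207,167),(182,206)],185,150,6.5))
bar('top6.png')
p=cv2.imread('pics/top6.png')[145:225,180:300]; cv2.imwrite('pics/crop6.png',cv2.resize(p,None,fx=6.5,fy=6.5,interpolation=cv2.INTER_CUBIC))
```

```text
[[-17.64281951  78.43329611]
 [-37.09903756  84.50184884]]
L [-18.8 -14.6] R [ -19.1 -115.2] len 101 wid 31 tilt 0.1
L [  -4.  -240.8] R [ -34.5 -291. ] len 59 wid 19 tilt 31.4
tcp bay [-74.7 -90.3] z 7.4 F [ 0.   1.  -0.9] t 10.025 toolx-in-bay 0.0
```

View pics/crop6.png

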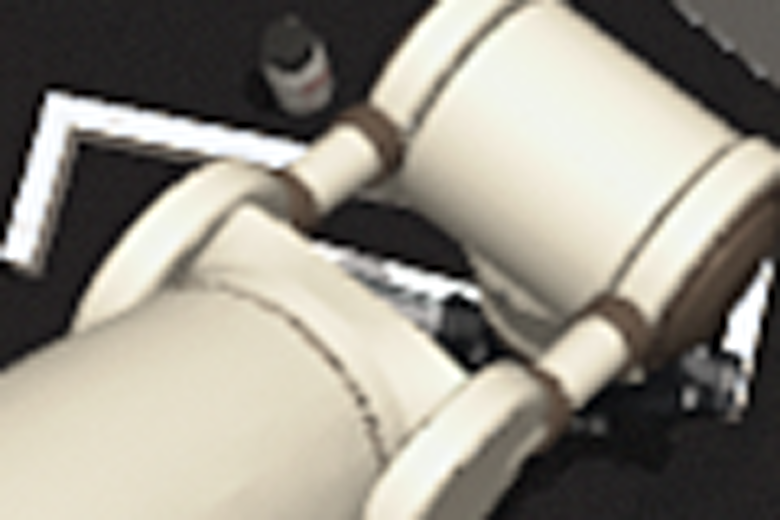

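The bar's far edge shows from crop (318,242) to (478,285), now nearly parallel to the rail.

Run:
```python
from h import *
w=edge([(318,242),(478,285)],180,145,6.5); print(w);d=w[0]-w[1]; print(np.degrees(np.arctan2(d[0],d[1])))
```

```text
[[-29.15702934  40.59511905]
 [-33.36329203 -31.10539094]]
3.357370824979105
```

>>> {"method": "arm_command", "body": {"deltas": [{"claw":0,"dx":-2,"dy":0,"dz":0,"twist":0},{"claw":0,"dx":-2,"dy":-4,"dz":0,"twist":0},{"claw":0,"dx":-2,"dy":-7.6,"dz":0,"twist":0},{"claw":0,"dx":-0.8,"dy":-7.6,"dz":0,"twist":0},{"claw":0,"dx":0.2,"dy":-7.6,"dz":0,"twist":0},{"claw":0,"dx":1,"dy":-7.6,"dz":0,"twist":0},{"claw":0,"dx":1.8,"dy":-7.6,"dz":0,"twist":0},{"claw":0,"dx":2.5,"dy":-7.6,"dz":0,"twist":0},{"claw":0,"dx":3,"dy":-7.6,"dz":0,"twist":0},{"claw":0,"dx":3.4,"dy":-7.6,"dz":0,"twist":0},{"claw":0,"dx":3.6,"dy":-7.6,"dz":0,"twist":0},{"claw":0,"dx":3.6,"dy":-7.6,"dz":0,"twist":0}]}}

```text
time_s: 11.52
position: [635.3, -99.6, 7.3]
orientation: [0.0, 1.0, -0.008, 0.0]
ft_force: [-1.3, -0.4, 0.8]
width: -0.1
finger_force: 0.0
```

Run:
```python
from h import *
bar('top7.png')
```

```text
L [  -4.  -240.8] R [ -34.5 -291. ] len 59 wid 19 tilt 31.4
tcp bay [-38.8 -14.3] z 7.3 F [0.5 0.2 0.2] t 11.575 toolx-in-bay 0.0
```

>>> {"method": "arm_command", "body": {"deltas": [{"claw":0,"dx":0.3,"dy":0,"dz":0,"twist":0},{"claw":0,"dx":0.5,"dy":0,"dz":0,"twist":0},{"claw":0,"dx":0.5,"dy":0,"dz":0,"twist":0}]}}

```text
time_s: 11.95
position: [640.3, -99.7, 7.3]
orientation: [-0.0, 1.0, -0.008, 0.0]
ft_force: [0.7, 0.6, 0.6]
width: -0.2
finger_force: 0.2
```

>>> {"method": "arm_command", "body": {"deltas": [{"claw":0,"dx":0.2,"dy":0,"dz":0,"twist":0},{"claw":0,"dx":0.3,"dy":0,"dz":0,"twist":0},{"claw":0,"dx":0.3,"dy":0,"dz":0,"twist":0}]}}

```text
time_s: 12.32
position: [640.8, -99.7, 7.2]
orientation: [-0.0, 1.0, -0.008, -0.003]
ft_force: [-9.8, -0.2, 7.7]
width: -0.1
finger_force: 5.2
```

Contact with the back rail, about 10 N. I'll back off, rise clear and look.

>>> {"method": "arm_command", "body": {"deltas": [{"claw":0,"dx":-1.5,"dy":0,"dz":0,"twist":0},{"claw":0,"dx":-3,"dy":0.5,"dz":0,"twist":0},{"claw":0,"dx":-3,"dy":0.5,"dz":-5,"twist":0},{"claw":0,"dx":-3,"dy":0.5,"dz":-12,"twist":0},{"claw":0,"dx":-10,"dy":14,"dz":-15,"twist":0},{"claw":0,"dx":-15,"dy":24,"dz":-15,"twist":0},{"claw":0,"dx":-15,"dy":28,"dz":-15,"twist":0},{"claw":0,"dx":-15,"dy":28,"dz":-15,"twist":0},{"claw":0,"dx":-15,"dy":28,"dz":-15,"twist":0}]}}

```text
time_s: 13.45
position: [487.6, -379.7, 158.0]
orientation: [0.001, 1.0, -0.009, 0.001]
ft_force: [0.2, 0.2, -0.0]
width: -0.0
finger_force: 0.0
```

Run:
```python
from h import *
bar('top8.png')
p=cv2.imread('pics/top8.png')[140:240,165:325]; cv2.imwrite('pics/crop8.png',cv2.resize(p,None,fx=5,fy=5,interpolation=cv2.INTER_CUBIC))
```

```text
L [-14.3  93.7] R [ -14.3 -104.3] len 198 wid 22 tilt -0.0
L [ -81.1 -222.4] R [ -48.8 -262. ] len 51 wid 31 tilt -39.2
tcp bay [-183.9 -303.2] z 159.0 F [-3.7 -4.   1. ] t 13.5 toolx-in-bay -0.3
```

View pics/crop8.png

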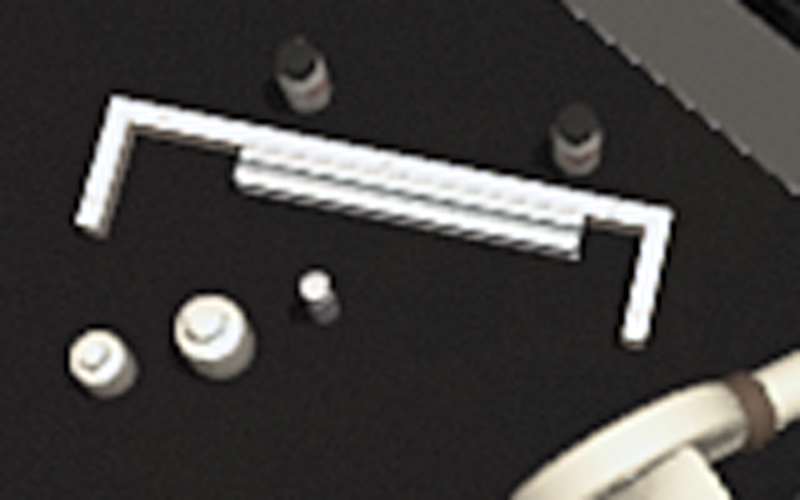

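The bar, crop (238,165)–(580,240), lies flush along the back rail with no dark gap at either end. The weights, post and vials stand where they were. Handing in.

```bash
python3 -c "
from workcell import env
print(env.sign_off())"
```

```text
the job is handed in; nothing more can be done
None
```

The bar lies flush along the bay's back rail, put there by fingertip pushes only. The left end went behind the post first, and nothing else appeared moved in the last top picture; the job is handed in, and no verdict came back.

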